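Lock the work supports into the bench base and check them with a straightedge

TASK

Lock all the wooden support blocks on the bench (there are three or four) into the bayonet sockets of the aluminium base, one in each outer socket and the rest between them: line the foot's lugs up with the slots, push the block fully in until it sits on the plate, and twist it clockwise seen from above to the stop. Then lay the straightedge centred along the row, across the tops of the blocks and let go of it, press down on its left end and then on its right end (left as seen from the robot) to feel that it does not rock, and lay it back flat in its tray. Do not shift or knock over the mug, the glue bottle or the roll of tape.

Things in the scene. Friction and masses are not known exactly. Their poses are not given: they have to be found in the camera images.
- base: Fixed aluminium base 100 (x) x 420 (y) x 20 mm high. Origin: centre of its underside, on the bench; y along the row of four sockets, to the left seen from the robot. Each socket is cut through the 8 mm top plate: a 46 mm square hole crossed by a slot 72 mm long (along base y) and 19 mm wide. In the hollow below, lugs turn 60 degrees, only clockwise from above, to a hard stop. No spring or click.
- socket_left (a point): Centre of the left outer socket at the plate's top face, 20 mm above the bench; axes as the base's. Sockets are 100 mm apart. A block enters with its long axis along the base's y, either way round; at the stop its long axis is at base yaw + 30 degrees (counter-clockwise from the base's x), held only by friction (a knock can turn it back).
- socket_midleft (a point): Centre of the left inner socket, at the plate's top face; axes as the base's.
- socket_midright (a point): Centre of the right inner socket, at the plate's top face; axes as the base's.
- socket_right (a point): Centre of the right outer socket, at the plate's top face; axes as the base's.
- block_a: Support block (may be absent), upright: wood 72 (x) x 44 (y) x 42 mm on a steel foot 18.5 mm high; 280 g. Origin: centre of the foot's underside. Foot: a round core 42 mm across, chamfered, with two lugs forming a bar 66 (along x) x 14 mm, 1.5 to 9 mm above the origin. Same after a half turn. Fully in, the wood rests on the plate, origin 18.5 mm below the socket's point, top 62 mm above the bench.
- block_b: Another support block, the same as block_a (may be absent). Origin and axes as block_a's.
- block_c: Another support block, the same as block_a (may be absent). Origin and axes as block_a's.
- block_d: Another support block, the same as block_a (may be absent). Origin and axes as block_a's.
- straightedge: Loose straight aluminium bar 360 mm (its x) x 24 mm (y) x 36 mm high, 400 g, with dark grooves along the sides. Origin: centre of its underside, z up. The same after a half turn. It starts in its tray.
- tray: Fixed shallow plywood tray for the straightedge, 420 mm (its x) x 70 mm (y), walls 5 mm thick and 12 mm high in all, floor 5 mm thick. Origin: centre of its underside, on the bench. At the robot's right.
- mug: Loose copper mug holding pens, 72 mm in diameter, 85 mm high (pens reach 155 mm), a bystander. Origin: centre of its underside.
- glue: Loose white glue bottle, 56 mm in diameter, 150 mm high, a bystander. Origin: centre of its underside.
- tape: Loose roll of pale tape lying flat, 110 mm in diameter, 26 mm high, a bystander. Origin: centre of its underside.

How it is judged:
On the way, in this order (a step that is already met when the one before it is completed fails the run):
1. Every block is pushed fully into a socket and twisted to the stop, both outer sockets filled (((horizontal distance between block_a and socket_left below 0.005 m and z of block_a in the frame of socket_left below -0.016 m and angle between the x axis of block_a and the x axis of base, either way round below 0.68 rad) or (horizontal distance between block_a and socket_midleft below 0.005 m and z of block_a in the frame of socket_midleft below -0.016 m and angle between the x axis of block_a and the x axis of base, either way round below 0.68 rad) or (horizontal distance between block_a and socket_midright below 0.005 m and z of block_a in the frame of socket_midright below -0.016 m and angle between the x axis of block_a and the x axis of base, either way round below 0.68 rad) or (horizontal distance between block_a and socket_right below 0.005 m and z of block_a in the frame of socket_right below -0.016 m and angle between the x axis of block_a and the x axis of base, either way round below 0.68 rad)) and ((horizontal distance between block_b and socket_left below 0.005 m and z of block_b in the frame of socket_left below -0.016 m and angle between the x axis of block_b and the x axis of base, either way round below 0.68 rad) or (horizontal distance between block_b and socket_midleft below 0.005 m and z of block_b in the frame of socket_midleft below -0.016 m and angle between the x axis of block_b and the x axis of base, either way round below 0.68 rad) or (horizontal distance between block_b and socket_midright below 0.005 m and z of block_b in the frame of socket_midright below -0.016 m and angle between the x axis of block_b and the x axis of base, either way round below 0.68 rad) or (horizontal distance between block_b and socket_right below 0.005 m and z of block_b in the frame of socket_right below -0.016 m and angle between the x axis of block_b and the x axis of base, either way round below 0.68 rad)) and ((horizontal distance between block_c and socket_left below 0.005 m and z of block_c in the frame of socket_left below -0.016 m and angle between the x axis of block_c and the x axis of base, either way round below 0.68 rad) or (horizontal distance between block_c and socket_midleft below 0.005 m and z of block_c in the frame of socket_midleft below -0.016 m and angle between the x axis of block_c and the x axis of base, either way round below 0.68 rad) or (horizontal distance between block_c and socket_midright below 0.005 m and z of block_c in the frame of socket_midright below -0.016 m and angle between the x axis of block_c and the x axis of base, either way round below 0.68 rad) or (horizontal distance between block_c and socket_right below 0.005 m and z of block_c in the frame of socket_right below -0.016 m and angle between the x axis of block_c and the x axis of base, either way round below 0.68 rad)) and ((horizontal distance between block_d and socket_left below 0.005 m and z of block_d in the frame of socket_left below -0.016 m and angle between the x axis of block_d and the x axis of base, either way round below 0.68 rad) or (horizontal distance between block_d and socket_midleft below 0.005 m and z of block_d in the frame of socket_midleft below -0.016 m and angle between the x axis of block_d and the x axis of base, either way round below 0.68 rad) or (horizontal distance between block_d and socket_midright below 0.005 m and z of block_d in the frame of socket_midright below -0.016 m and angle between the x axis of block_d and the x axis of base, either way round below 0.68 rad) or (horizontal distance between block_d and socket_right below 0.005 m and z of block_d in the frame of socket_right below -0.016 m and angle between the x axis of block_d and the x axis of base, either way round below 0.68 rad)) and ((horizontal distance between block_a and socket_left below 0.005 m and z of block_a in the frame of socket_left below -0.016 m and angle between the x axis of block_a and the x axis of base, either way round below 0.68 rad) or (horizontal distance between block_b and socket_left below 0.005 m and z of block_b in the frame of socket_left below -0.016 m and angle between the x axis of block_b and the x axis of base, either way round below 0.68 rad) or (horizontal distance between block_c and socket_left below 0.005 m and z of block_c in the frame of socket_left below -0.016 m and angle between the x axis of block_c and the x axis of base, either way round below 0.68 rad) or (horizontal distance between block_d and socket_left below 0.005 m and z of block_d in the frame of socket_left below -0.016 m and angle between the x axis of block_d and the x axis of base, either way round below 0.68 rad)) and ((horizontal distance between block_a and socket_right below 0.005 m and z of block_a in the frame of socket_right below -0.016 m and angle between the x axis of block_a and the x axis of base, either way round below 0.68 rad) or (horizontal distance between block_b and socket_right below 0.005 m and z of block_b in the frame of socket_right below -0.016 m and angle between the x axis of block_b and the x axis of base, either way round below 0.68 rad) or (horizontal distance between block_c and socket_right below 0.005 m and z of block_c in the frame of socket_right below -0.016 m and angle between the x axis of block_c and the x axis of base, either way round below 0.68 rad) or (horizontal distance between block_d and socket_right below 0.005 m and z of block_d in the frame of socket_right below -0.016 m and angle between the x axis of block_d and the x axis of base, either way round below 0.68 rad))), for 0.2 s.
2. The straightedge lies along the row across the tops of the blocks, let go (z of straightedge in the frame of base between 0.058 and 0.067 m and x of straightedge in the frame of base between -0.03 and 0.03 m and y of straightedge in the frame of base between -0.035 and 0.035 m and angle between the x axis of straightedge and the y axis of base, either way round below 0.15 rad and angle between straightedge's own z axis and vertical below 0.04 rad and contact force between the fingers and straightedge below 0.2 N and linear speed of straightedge below 0.02 m/s), for 0.3 s.
3. Its left end is pressed down from above and it lies still on the blocks (z of straightedge in the frame of base between 0.058 and 0.067 m and x of straightedge in the frame of base between -0.03 and 0.03 m and y of straightedge in the frame of base between -0.035 and 0.035 m and angle between the x axis of straightedge and the y axis of base, either way round below 0.15 rad and angle between straightedge's own z axis and vertical below 0.04 rad and contact force between the fingers and straightedge above 2 N and z of the grasp point in the frame of base above 0.102 m and y of the grasp point in the frame of base above 0.115 m), for 0.1 s.
4. Its right end is pressed down from above and it lies still on the blocks (z of straightedge in the frame of base between 0.058 and 0.067 m and x of straightedge in the frame of base between -0.03 and 0.03 m and y of straightedge in the frame of base between -0.035 and 0.035 m and angle between the x axis of straightedge and the y axis of base, either way round below 0.15 rad and angle between straightedge's own z axis and vertical below 0.04 rad and contact force between the fingers and straightedge above 2 N and z of the grasp point in the frame of base above 0.102 m and y of the grasp point in the frame of base below -0.115 m), for 0.1 s.
At the end, for the whole second after the job is handed in: Every block within 5 mm of a socket's centre, seated (origin 16 mm or more below the plate's top), within 9 degrees of the stop, both outer sockets filled; the straightedge flat, still and released in its tray, within 30 mm along, 22 mm across and 9 degrees of its middle line (all of step 1 and x of straightedge in the frame of tray between -0.03 and 0.03 m and y of straightedge in the frame of tray between -0.022 and 0.022 m and z of straightedge in the frame of tray between 0.002 and 0.009 m and angle between the x axis of straightedge and the x axis of tray, either way round below 0.15 rad and angle between straightedge's own z axis and vertical below 0.05 rad and linear speed of straightedge below 0.02 m/s); the robot touches nothing.
It fails at once if the mug is shifted by more than 5 cm or knocked over (distance of mug from where it was at the start of the episode above 0.05 m or angle between mug's own z axis and vertical above 0.5 rad).
It fails at once if the glue bottle is shifted by more than 5 cm or knocked over (distance of glue from where it was at the start of the episode above 0.05 m or angle between glue's own z axis and vertical above 0.5 rad).
It fails at once if the roll of tape is shifted by more than 5 cm or knocked over (distance of tape from where it was at the start of the episode above 0.05 m or angle between tape's own z axis and vertical above 0.5 rad).
Of block_a, block_b, block_c, block_d only 3 to 4 are there at a start; the rules pass over those that are not, and their reading is None.
At some moment in a run one of block_a, block_b, block_c, block_d may be knocked a few centimetres aside while the robot is not near it.
It also fails if it takes over 210 s, if anything falls off the work surface, if the arm or the gripper's body presses on something with over 40 N, if the wrist force passes 120 N, or if a joint passes its speed limit or range.

ROBOT

A 6-joint arm with a two-finger parallel gripper is mounted at the origin on the work surface. World frame = base frame: x ahead of the robot, y to its left, z up, the work surface at z = 0. Lengths are in m, angles in rad, forces in N, time in s.
With the tool pointing down it reaches from about 0.225 to 0.725 m from the base axis. Payload 3.1 kg.
Tool frame: the origin (TCP) lies at the very end of the fingers, on their centre line; the grasp point (between the pads) lies 19 mm behind it; z points along the fingers, y is the line along which they close (so a half turn about z gives the same grasp; the last joint's range is limited). The gripper opens to 85 mm and grips with 20 to 120 N. Pads are 22 mm wide; open, the fingers measure 114 mm over their backs; the gripper's body (76 mm by 85 mm) begins 54 mm behind the grasp point. The pads swing forward as they close: fully open they stand 13 mm farther back than shut.
Start: joints at [-1.452, 0.048, 0.099, 1.622, 0, 1.443], TCP at [0.128, -0.509, 0.231] pointing down, gripper open.
Joint ranges: [-2.91, 2.91], [-0.99, 1.94], [-1.21, 1.42], [-2.12, 2.29], [-1.49, 1.47], [-3.14, 3.14]. Speed limits (rad/s): [2.79, 2.79, 3.14, 3.14, 3.14, 3.14].

INTERFACE

Orientations are given as a unit quaternion [x, y, z, w].
In Python, from cell import ctrl gives the robot as it stands.
- The arm moves only by the shell command python3 jog.py 'ROWS'. ROWS is rows parted by semicolons, their numbers by spaces, 1 to 5 of them, each of 7 numbers: the finger opening in m, then dx, dy, dz in m, then a rotation vector rx, ry, rz in rad; each row shifts and turns the commanded pose from where the row before left it, along the tool's axes as they then stand; what a row does not reach is not made up. A row lasts 1/8 s, in which the tool goes at most 0.0625 m and 0.188 rad, less where a joint would pass 70% of its speed; a pose out of reach is approached as far as the arm can. The fingers move at their own pace and stop on an object; the grip force is fixed at half the most. Time passes only in rows, so rows that do not move let the fingers close. It prints the time, the measured TCP pose, the force, the opening and the grip force at its end.
- ctrl.state(): the state, without advancing time (a new reading comes with each control period).
- ctrl.read_camera(name): name is "side" or "top"; returns a dict with "color" (420x560x3 uint8, blue, green, red), "range_z" (420x560 float32, m along the optical axis (not along the pixel's ray), 0 where there is no reading), "fx", "fy", "cx", "cy" (pixels), "distortion" ([k1, k2, p1, p2, k3] as OpenCV has them; the pictures are not rectified), "rvec" (rotation vector, rad) and "tvec" (3), from world to camera coordinates, as OpenCV has them. Camera axes: x right, y down, z forward; pixel columns grow to the right and rows downward; lengths in m; the calibration is good to about 2 mm. A picture is of the moment at which its call begins.
- ctrl.sign_off(): hands the job in; it is judged then, once.
The state is a dict: "t": time; "joint_pos": joint angles; "qvel": joint speeds; "effort": joint torques, N m; "ee_pos": TCP position; "orientation": TCP orientation; "contact_force": force on the tool from outside, world axes, zero at the start; "ft_torque": the same for the moment, N m; "gripper_width": finger opening in m; "finger_force": force on a finger pad.
Only numpy, scipy, OpenCV 4.12 (cv2) and the standard library are available. Lean on these libraries where they do the work, as an engineer would, in place of code of your own. Each camera call takes 0.05 s, during which the arm holds its last target. There are 200 camera calls.

## Working session

There is one attempt and no reset: what is moved stays moved. The work goes in short steps, Python scripts to look and compute and a shell command to move; the robot and the scene stay as the last step left them, time stands still between calls to the robot, and variables do not carry over. Pictures are saved under pics/ and viewed, at most 14 in all, crops included, and the job is handed in when it is done.

```bash
ls; mkdir -p pics; python3 - <<'E'
from cell import ctrl
import cv2,numpy as np
print(ctrl.state())
for n in("top","side"):
    c=ctrl.read_camera(n); cv2.imwrite(f"pics/{n}0.png",c["color"]); np.savez(f"{n}0.npz",**{k:np.array(v) for k,v in c.items()})
    R=cv2.Rodrigues(np.array(c["rvec"]))[0]; print(n,c["fx"],c["distortion"],(-R.T@np.array(c["tvec"]).ravel()),R[2])
E
```

```text
cell.py
jog.py
pics
{'t': 0.0, 'joint_pos': array([-1.45179475e+00,  4.87480772e-02,  9.75590005e-02,  1.62199989e+00,
       -1.35842158e-05,  1.44299441e+00]), 'qvel': array([-1.90410463e-03,  1.41824004e-04, -2.10202981e-05, -1.12156411e-03,
       -1.72544045e-03,  9.42815934e-04]), 'effort': array([ 9.51697098e-05, -3.38780451e+01,  3.20015430e+01,  2.02332542e-02,
       -1.21319331e-04,  7.82257843e-06]), 'ee_pos': array([ 0.12816824, -0.50847049,  0.23009909]), 'orientation': array([ 9.92394950e-01,  1.23088712e-01, -1.52804487e-06, -1.19633848e-03]), 'contact_force': array([0.84646196, 0.7409934 , 0.2497172 ]), 'ft_torque': array([0.00199319, 0.00137884, 0.00211288]), 'finger_force': 0.0, 'gripper_width': 0.08546043014807572}
top 491.5325491434765 [0.05770006 0.         0.         0.         0.        ] [0.38568301 0.05869281 1.25756577] [ 1.44104035e-01 -2.22386715e-04 -9.89562518e-01]
side 447.76325306925077 [-0.09306844  0.          0.          0.          0.        ] [-0.13122657  0.73236628  0.99833703] [ 0.50359195 -0.50250271 -0.70277036]
```

View pics/top0.png

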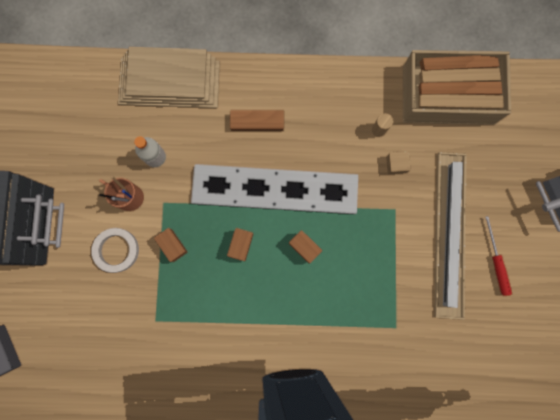

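View pics/side0.png

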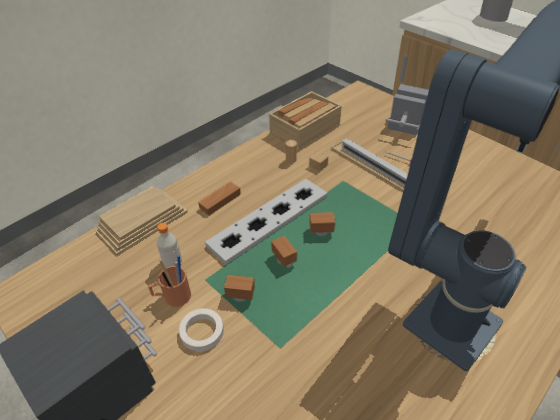

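The top view shows the base at about (275,190), with its sockets at (217,185), (256,187), (295,189) and (333,192). Three blocks lie at (170,245), (240,245) and (305,247). The tray with the straightedge is near (452,235), and the mug, glue and tape are on the left at (122,195), (150,152) and (115,250). The arm could be hiding something near (310,400), but the side view shows no block there.

```bash
cat > h.py <<'E'
from cell import ctrl
import cv2,numpy as np
def cloud(name="top"):
    c=ctrl.read_camera(name); z=c["range_z"]; h,w=z.shape
    K=np.array([[c["fx"],0,c["cx"]],[0,c["fy"],c["cy"]],[0,0,1]])
    u,v=np.meshgrid(np.arange(w),np.arange(h))
    n=cv2.undistortPoints(np.stack([u,v],-1).reshape(-1,1,2).astype(np.float32),K,np.array(c["distortion"]))[:,0]
    P=np.c_[n,np.ones(len(n))]*z.reshape(-1,1)
    R=cv2.Rodrigues(np.array(c["rvec"]))[0]
    W=(P-np.array(c["tvec"]).ravel())@R
    return W.reshape(h,w,3),c["color"],z>0
def rects(mask,W,minpx=40):
    n,l,s,_=cv2.connectedComponentsWithStats(mask.astype(np.uint8),connectivity=4)
    out=[]
    for i in range(1,n):
        if s[i,4]<minpx: continue
        p=W[l==i]; (c,d,a)=cv2.minAreaRect((p[:,:2]*1000).astype(np.float32))
        if d[0]<d[1]: d=d[::-1]; a+=90
        a=(a+90)%180-90
        out.append((np.array(c)/1000,np.array(d),a,np.median(p[:,2]),s[i,4],p[:,:2].mean(0)))
    return out
def show(name="top"):
    W,C,ok=cloud(name); x,y,z=W[...,0],W[...,1],W[...,2]
    hsv=cv2.cvtColor(C,cv2.COLOR_BGR2HSV)
    roi=ok&(x>0.15)&(x<.75)&(abs(y)<.6)
    for lab,m in(("block",roi&(z>.05)&(z<.072)),("mid",roi&(z>.03)&(z<.048)),("base",roi&(z>.014)&(z<.027))):
        for r in rects(m,W): print(lab,"c",r[0].round(4),"d",r[1].round(0),"ang %.1f z %.4f n %d"%r[2:5],"mean",r[5].round(4))
    return W,C,ok
def st():
    s=ctrl.state(); from scipy.spatial.transform import Rotation as R
    print("t %.2f"%s["t"],"pos",s["ee_pos"].round(4),"F",s["contact_force"].round(1),"w %.4f ff %.1f"%(s["gripper_width"],s["finger_force"]),"\n",R.from_quat(s["orientation"]).as_matrix().round(3), "q",s["joint_pos"].round(2))
E
python3 -c "
from h import *
for n in('top','side'): print(n); show(n)
st()"
```

```text
top
block c [0.6757 0.372 ] d [53. 19.] ang -47.4 z 0.0611 n 67 mean [0.6743 0.3694]
block c [0.593  0.4711] d [35.  5.] ang -24.4 z 0.0609 n 50 mean [0.5927 0.4715]
block c [0.5686 0.4225] d [68. 25.] ang -28.2 z 0.0608 n 74 mean [0.5655 0.4183]
block c [0.4586 0.3237] d [73. 45.] ang 37.1 z 0.0599 n 548 mean [0.4585 0.3232]
block c [0.4643 0.1515] d [72. 45.] ang -14.7 z 0.0599 n 540 mean [0.464  0.1511]
block c [ 0.462  -0.0084] d [70. 43.] ang 46.7 z 0.0598 n 535 mean [ 0.4621 -0.008 ]
mid c [ 0.6872 -0.2423] d [54. 50.] ang 4.8 z 0.0394 n 422 mean [ 0.6862 -0.2415]
mid c [0.6736 0.3718] d [49. 15.] ang -51.2 z 0.0377 n 45 mean [0.6732 0.3694]
mid c [ 0.5089 -0.3757] d [361.  28.] ang -3.6 z 0.0404 n 1608 mean [ 0.5054 -0.374 ]
mid c [0.5662 0.4229] d [66. 24.] ang -32.4 z 0.0394 n 62 mean [0.5647 0.4183]
base c [0.6113 0.0702] d [420. 101.] ang 88.0 z 0.0195 n 4780 mean [0.6104 0.07  ]
base c [ 0.5387 -0.3665] d [104.   3.] ang -3.3 z 0.0217 n 67 mean [ 0.5371 -0.3661]
base c [0.4502 0.4969] d [97. 46.] ang -9.0 z 0.0243 n 279 mean [0.4516 0.4991]
base c [0.4414 0.4415] d [106. 
[... 1094 characters left out ...]
 mean [0.4414 0.3345]
mid c [0.5568 0.4515] d [68. 30.] ang 73.2 z 0.0378 n 105 mean [0.5522 0.4543]
base c [ 0.5407 -0.3641] d [292.  12.] ang -2.9 z 0.0210 n 203 mean [ 0.5406 -0.3641]
base c [ 0.6843 -0.2357] d [51. 48.] ang 7.5 z 0.0201 n 49 mean [ 0.6764 -0.227 ]
base c [0.6112 0.0709] d [423. 108.] ang 88.6 z 0.0205 n 2614 mean [0.6084 0.0887]
base c [0.5562 0.455 ] d [66. 27.] ang 65.3 z 0.0210 n 76 mean [0.553  0.4547]
base c [0.4387 0.4679] d [109. 104.] ang -83.9 z 0.0246 n 624 mean [0.4354 0.4705]
t 0.20 pos [ 0.1282 -0.5087  0.2305] F [-0.2 -1.  -0.7] w 0.0853 ff 0.0 
 [[ 0.97   0.244 -0.   ]
 [ 0.244 -0.97   0.002]
 [ 0.    -0.001 -1.   ]] q [-1.45  0.05  0.1   1.62 -0.    1.44]
```

```bash
cat >> h.py <<'E'
def sockets(name="top"):
    c=ctrl.read_camera(name); K=np.array([[c["fx"],0,c["cx"]],[0,c["fy"],c["cy"]],[0,0,1]])
    R=cv2.Rodrigues(np.array(c["rvec"]))[0]; t=np.array(c["tvec"]).ravel()
    # orthographic 1 mm/px picture of plane z=0.02 around the base
    X,Y=np.meshgrid(np.arange(.52,.70,.0005),np.arange(-.17,.31,.0005),indexing="ij")
    P=np.stack([X,Y,np.full_like(X,.02)],-1).reshape(-1,3)
    uv=cv2.projectPoints(P,np.array(c["rvec"]),np.array(c["tvec"]),K,np.array(c["distortion"]))[0].reshape(*X.shape,2).astype(np.float32)
    g=cv2.remap(cv2.cvtColor(c["color"],cv2.COLOR_BGR2GRAY),uv[...,0],uv[...,1],cv2.INTER_LINEAR)
    return g,X,Y
E
python3 - <<'E'
from h import *
gs=[]
for n in("top","side"):
    g,X,Y=sockets(n); gs.append(g)
    m=g<(70 if n=="top" else 70)
    k,l,s,ce=cv2.connectedComponentsWithStats(m.astype(np.uint8))
    for i in range(1,k):
        if s[i,4]>3000:
            q=l==i; print(n,"area mm2",s[i,4]/4,"bbox ctr",[round(.52+(s[i,1]+s[i,3]/2)*.0005,4),round(-.17+(s[i,0]+s[i,2]/2)*.0005,4)],s[i,2:4]/2,"mean",X[q].mean().round(4),Y[q].mean().round(4))
cv2.imwrite("pics/ortho.png",cv2.resize(np.vstack(gs),(768,576)))
E
```

```text
top area mm2 2001.25 bbox ctr [np.float64(0.6068), np.float64(-0.0788)] [66.5 41.5] mean 0.6065 -0.0789
top area mm2 2021.0 bbox ctr [np.float64(0.6102), np.float64(0.0212)] [66.5 41.5] mean 0.61 0.0209
top area mm2 2031.75 bbox ctr [np.float64(0.6138), np.float64(0.121)] [67.  41.5] mean 0.6136 0.1206
top area mm2 2029.75 bbox ctr [np.float64(0.6175), np.float64(0.2207)] [66.5 42. ] mean 0.6172 0.2203
side area mm2 1647.75 bbox ctr [np.float64(0.6038), np.float64(-0.0763)] [62.5 38.5] mean 0.6038 -0.0762
side area mm2 1711.0 bbox ctr [np.float64(0.607), np.float64(0.0237)] [63.5 39. ] mean 0.6072 0.0234
side area mm2 1751.25 bbox ctr [np.float64(0.6108), np.float64(0.1232)] [64.5 38.5] mean 0.6106 0.1232
side area mm2 1785.5 bbox ctr [np.float64(0.6145), np.float64(0.2232)] [65.5 39. ] mean 0.6143 0.2232
```

View pics/ortho.png

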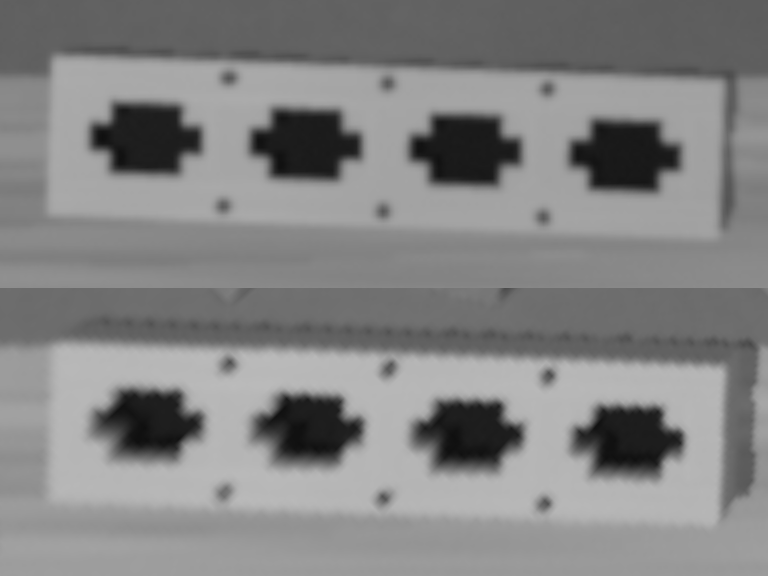

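```bash
cat >> h.py <<'E'
from scipy.spatial.transform import Rotation as Ro
def to(x,y,z,psi=None):
    """shift in present tool axes to (x,y,z); rotation about tool z to yaw psi (deg) and tilt fix; rows needed"""
    s=ctrl.state(); M=Ro.from_quat(s["orientation"]); d=np.array([x,y,z])-s["ee_pos"]
    yaw=np.degrees(np.arctan2(M.as_matrix()[1,0],M.as_matrix()[0,0]))
    p=yaw if psi is None else psi
    c,n=np.cos(np.radians(p)),np.sin(np.radians(p))
    T=np.array([[c,n,0],[n,-c,0],[0,0,-1]])
    rv=(M.inv()*Ro.from_matrix(T)).as_rotvec()
    print("t %.1f pos"%s["t"],s["ee_pos"].round(4),"yaw %.2f"%yaw,"w %.4f ff %.0f"%(s["gripper_width"],s["finger_force"]),"F",s["contact_force"].round(1),"| shift first",(M.inv().apply(d)).round(4),"turn",rv.round(4),"| shift after turn",(T.T@d).round(4),"dist %.3f q6 %.2f"%(np.linalg.norm(d),s["joint_pos"][5]))
E
R='0.085 0 0 0 0 0 -0.1864'
python3 jog.py '0.085 0 0 0 0 0 -0.1864;0.085 0 0 0 0 0 -0.1864;0.085 0 0 0 0 0 -0.1864;0.085 0 0 0 0 0 -0.1864;0.085 0 0 0 0 0 -0.1864'
python3 jog.py '0.085 0 0 0 0 0 -0.1864;0.085 0 0 0 0 0 -0.1864;0.085 0 0 0 0 0 -0.1864;0.085 0 0 0 0 0 -0.1864;0.085 0 0 0 0 0 -0.1864'
python3 jog.py '0.085 0 0 0 0 0 -0.1864;0.085 0 0 0 0 0 -0.1864;0.085 0 0 0 0 0 -0.1864;0.085 0 0 0 0 0 -0.1864;0.085 0 0 0 0 0 -0.1864'
python3 jog.py '0.085 0 0 0 0 0 -0.1864;0.085 0 0 0 0 0 -0.1864;0.085 0 0 0 0 0 -0.1864;0.085 0 0 0 0 0 -0.1864'
python3 -c "
from h import *
to(.4583,.3236,.12,217)"
```

```text
t: 0.92
ee_pos: [0.1283, -0.509, 0.2312]
orientation: [0.83, 0.558, 0.0, -0.0]
contact_force: [-0.2, 0.4, -0.3]
gripper_width: 0.085
finger_force: 0.0
t: 1.55
ee_pos: [0.1282, -0.509, 0.2312]
orientation: [0.49, 0.872, 0.0, -0.0]
contact_force: [0.5, 0.2, 0.3]
gripper_width: 0.0847
finger_force: 0.0
t: 2.17
ee_pos: [0.1282, -0.509, 0.2312]
orientation: [0.046, 0.999, 0.0, -0.0]
contact_force: [-0.1, -0.8, 0.0]
gripper_width: 0.0847
finger_force: 0.0
t: 2.68
ee_pos: [0.1283, -0.509, 0.2312]
orientation: [-0.321, 0.947, 0.0, 0.0]
contact_force: [0.3, 0.8, 0.8]
gripper_width: 0.0852
finger_force: 0.0
t 2.7 pos [ 0.1283 -0.509   0.2312] yaw -142.59 w 0.0852 ff 0 F [0.3 0.8 0.8] | shift first [-0.768   0.4608  0.1114] turn [0.0002 0.0001 0.0072] | shift after turn [-0.7647  0.4663  0.1112] dist 0.903 q6 -2.10
```

```bash
python3 jog.py '0.085 -0.0512 0.0307 0 0 0 0;0.085 -0.0512 0.0307 0 0 0 0;0.085 -0.0512 0.0307 0 0 0 0;0.085 -0.0512 0.0307 0 0 0 0;0.085 -0.0512 0.0307 0 0 0 0' >/dev/null
python3 jog.py '0.085 -0.0512 0.0307 0 0 0 0;0.085 -0.0512 0.0307 0 0 0 0;0.085 -0.0512 0.0307 0 0 0 0;0.085 -0.0512 0.0307 0 0 0 0;0.085 -0.0512 0.0307 0 0 0 0' >/dev/null
python3 jog.py '0.085 -0.0512 0.0307 0 0 0 0;0.085 -0.0512 0.0307 0 0 0 0;0.085 -0.0512 0.0307 0 0 0 0'
python3 -c "
from h import *
to(.4583,.3236,.12,217)
W,C,ok=show('top'); cv2.imwrite('pics/t1.png',C)
show('side')"
```

```text
t: 4.3
ee_pos: [0.4193, 0.2127, 0.2315]
orientation: [-0.318, 0.948, -0.0, 0.0]
contact_force: [1.4, -0.5, 0.6]
gripper_width: 0.0852
finger_force: 0.0
t 4.3 pos [0.4193 0.2127 0.2315] yaw -142.89 w 0.0852 ff 0 F [ 1.4 -0.5  0.6] | shift first [-0.0979  0.065   0.1115] turn [-0.0008  0.0007  0.0019] | shift after turn [-0.0979  0.0651  0.1115] dist 0.162 q6 -0.32
block c [0.6782 0.3703] d [53. 19.] ang -39.0 z 0.0605 n 65 mean [0.6758 0.3678]
block c [0.5936 0.4702] d [35.  6.] ang -23.7 z 0.0628 n 48 mean [0.5927 0.4711]
block c [0.5672 0.4228] d [67. 25.] ang -30.8 z 0.0612 n 84 mean [0.5675 0.417 ]
block c [0.4642 0.1513] d [72. 44.] ang -14.6 z 0.0599 n 530 mean [0.4639 0.1508]
block c [ 0.4618 -0.0083] d [70. 44.] ang 46.2 z 0.0597 n 538 mean [ 0.4619 -0.008 ]
mid c [0.6764 0.3706] d [51. 16.] ang -42.9 z 0.0382 n 52 mean [0.6749 0.3682]
mid c [ 0.6868 -0.2428] d [54. 51.] ang 5.7 z 0.0397 n 419 mean [ 0.686  -0.2414]
mid c [ 0.5092 -0.3752] d [361.  27.] ang -3.5 z 0.0403 n 1595 mean [ 0.5055 -0.3741]
mid c [0.5664 0.4233] d [66. 24.] ang -32.6 z 0.0395 n 61 mean [0.5632 0.4194
[... 1345 characters left out ...]
g 70.6 z 0.0393 n 101 mean [0.5522 0.4539]
mid c [0.4428 0.3405] d [71. 11.] ang 42.8 z 0.0401 n 108 mean [0.4423 0.3393]
base c [ 0.5077 -0.3624] d [361.  25.] ang -0.6 z 0.0210 n 260 mean [ 0.4907 -0.3619]
base c [ 0.4151 -0.4917] d [117.  30.] ang 11.4 z 0.0215 n 164 mean [ 0.4075 -0.4901]
base c [ 0.6085 -0.0308] d [216. 107.] ang 87.3 z 0.0207 n 902 mean [ 0.5959 -0.0506]
base c [0.6134 0.1685] d [228. 105.] ang 89.0 z 0.0204 n 1323 mean [0.615  0.1915]
base c [0.4483 0.0081] d [70.  7.] ang 47.8 z 0.0221 n 42 mean [0.448  0.0071]
base c [0.553  0.4522] d [63. 23.] ang 74.9 z 0.0203 n 69 mean [0.551 0.454]
base c [0.4404 0.4683] d [109. 105.] ang 75.4 z 0.0246 n 643 mean [0.437  0.4709]
```

View pics/t1.png

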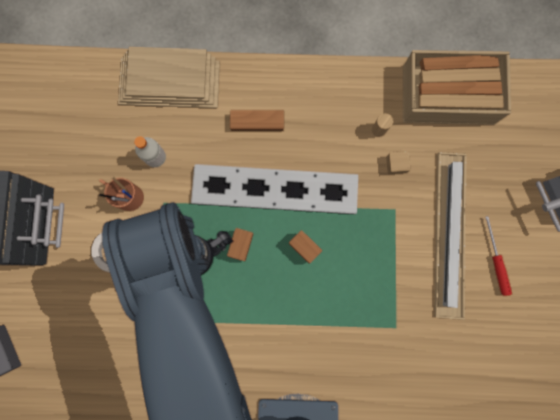

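The third picture shows the arm over the left block. The spot it hid before, around (300,400), is only the robot's own base, so there are three blocks. The other two are still at (240,245) and (305,247). I'll grasp the left block.

```bash
python3 jog.py '0.085 -0.049 0.0325 0 0 0 0;0.085 -0.049 0.0325 0 0 0 0;0.085 0 0 0.05 0 0 0;0.085 0 0 0.05 0 0 0;0.085 0 0 0 0 0 0' >/dev/null
python3 -c "
from h import *
to(.4583,.3237,.029,217)"
```

```text
t 5.0 pos [0.4531 0.3183 0.1248] yaw -142.96 w 0.0851 ff 0 F [-0.5 -0.2 -0.5] | shift first [-0.0088  0.001   0.0957] turn [ 0.002  -0.0144  0.0007] | shift after turn [-0.0074  0.0012  0.0958] dist 0.096 q6 -0.16
```

```bash
python3 jog.py '0.085 0 0 0 0 0 0;0.085 0 0 0 0 0 0' >/dev/null
python3 -c "
from h import *
to(.4583,.3237,.029,217)"
```

```text
t 5.3 pos [0.4604 0.3223 0.1356] yaw -142.97 w 0.0848 ff 0 F [0.7 0.1 0.4] | shift first [0.0016 0.0025 0.1066] turn [-0.0012  0.0073  0.0005] | shift after turn [0.0008 0.0023 0.1066] dist 0.107 q6 -0.15
```

```bash
python3 jog.py '0.085 0 0.0015 0.04 0 0 0;0.085 0 0 0.03 0 0 0;0.085 0 0 0 0 0 0;0.085 0 0 0 0 0 0' >/dev/null
python3 -c "
from h import *
to(.4583,.3237,.029,217)"
```

```text
t 5.8 pos [0.4588 0.3235 0.0642] yaw -142.95 w 0.0851 ff 0 F [ 0.1 -0.   0.9] | shift first [0.0005 0.0005 0.0352] turn [-0.0007  0.0045  0.0009] | shift after turn [0.0003 0.0005 0.0352] dist 0.035 q6 -0.15
```

```bash
python3 jog.py '0.085 0 0 0.018 0 0.004 0;0.085 0 0 0.017 0 0 0;0.085 0 0 0 0 0 0;0.04 0 0 0 0 0 0;0.03 0 0 0 0 0 0' >/dev/null
python3 jog.py '0.03 0 0 0 0 0 0;0.03 0 0 0 0 0 0;0.03 0 0 0 0 0 0;0.03 0 0 0 0 0 0' >/dev/null
python3 -c "
from h import *
to(.4583,.3237,.029,217)"
```

```text
t 6.9 pos [0.4576 0.323  0.0271] yaw -142.93 w 0.0433 ff 62 F [-0.8  1.4  3.7] | shift first [-0.001   0.0001 -0.0019] turn [-0.0001 -0.0023  0.0011] | shift after turn [-0.001   0.0001 -0.0019] dist 0.002 q6 -0.15
```

```bash
python3 jog.py '0.03 0 0 -0.03 0 0 0;0.03 0 0 -0.05 0 0 0;0.03 0 0 0 0 0 -0.178;0.03 0 0 0 0 0 -0.178;0.03 0 0 0 0 0 -0.178' >/dev/null
python3 jog.py '0.03 0 0 0 0 0 -0.178;0.03 0 0 0 0 0 -0.178;0.03 0 0 0 0 0 0;0.03 0 0 0 0 0 0' >/dev/null
python3 -c "
from h import *
to(.6171,.2195,.1,-92.05)"
```

```text
t 8.0 pos [0.4567 0.3224 0.1053] yaw -92.09 w 0.0429 ff 62 F [ 0.1  1.  -2.7] | shift first [ 0.0969 -0.1641  0.0049] turn [ 0.0047 -0.0036 -0.0008] | shift after turn [ 0.0971 -0.164   0.0053] dist 0.191 q6 -1.04
```

```bash
python3 jog.py '0.03 0.0242 -0.041 0 0 0 0;0.03 0.0242 -0.041 0 0 0 0;0.03 0.0242 -0.041 0 0 0 0;0.03 0.0242 -0.041 0 0 0 0;0.03 0 0 0 0 0 0' >/dev/null
python3 jog.py '0.03 0 0 0 0 0 0;0.03 0 0 0 0 0 0;0.03 0 0 0 0 0 0;0.03 0 0 0 0 0 0' >/dev/null
python3 -c "
from h import *
to(.6171,.2195,.055,-92.05)"
```

```text
t 9.2 pos [0.6174 0.2211 0.1064] yaw -91.90 w 0.0430 ff 63 F [-0.6 -0.6 -3.3] | shift first [0.0015 0.0001 0.0514] turn [ 0.0028 -0.0024  0.0027] | shift after turn [0.0016 0.0002 0.0514] dist 0.051 q6 -1.30
```

```bash
python3 jog.py '0.03 0.0015 0 0.03 0.0028 -0.0024 0.0027;0.03 0 0 0.022 0 0 0;0.03 0 0 0 0 0 0;0.03 0 0 0 0 0 0;0.03 0 0 0 0 0 0' >/dev/null
python3 -c "
from h import *
to(.6171,.2195,.0285,-92.05)"
```

```text
t 9.8 pos [0.619  0.2193 0.0561] yaw -92.09 w 0.0431 ff 63 F [-0.2 -0.1 -2.9] | shift first [-0.0001  0.0019  0.0275] turn [-0.0029  0.0007 -0.0008] | shift after turn [-0.0002  0.0019  0.0276] dist 0.028 q6 -1.30
```

```bash
python3 jog.py '0.03 0 0.0018 0.007 0 0 0;0.03 0 0 0 0 0 0;0.03 0 0 0.007 0 0 0;0.03 0 0 0.007 0 0 0;0.03 0 0 0 0 0 0'
python3 -c "
from h import *
to(.6171,.2195,.0285,-92.05)"
```

```text
t: 10.4
ee_pos: [0.6148, 0.2187, 0.0315]
orientation: [-0.694, 0.72, 0.001, -0.001]
contact_force: [0.3, -0.1, -3.0]
gripper_width: 0.0435
finger_force: 62.5
t 10.4 pos [0.6148 0.2187 0.0315] yaw -92.11 w 0.0435 ff 63 F [ 0.3 -0.1 -3. ] | shift first [-0.0009 -0.0022  0.003 ] turn [ 0.0029 -0.0008 -0.001 ] | shift after turn [-0.0009 -0.0022  0.003 ] dist 0.004 q6 -1.30
```

```bash
python3 jog.py '0.03 0 0 0.003 0 0 0;0.03 0 0 0.001 0 0 0;0.03 0 0 0 0 0 0;0.03 0 0 0 0 0 0'
python3 -c "
from h import *
to(.6171,.2195,.0285,-92.05);print(ctrl.state()['ft_torque'])"
```

```text
t: 10.9
ee_pos: [0.616, 0.219, 0.0293]
orientation: [-0.694, 0.72, -0.0, 0.0]
contact_force: [0.3, 0.6, -2.8]
gripper_width: 0.0432
finger_force: 62.5
t 10.9 pos [0.616  0.219  0.0293] yaw -92.10 w 0.0432 ff 63 F [ 0.3  0.6 -2.8] | shift first [-0.0005 -0.001   0.0008] turn [-0.     -0.     -0.0009] | shift after turn [-0.0005 -0.0011  0.0008] dist 0.001 q6 -1.30
[0.00844118 0.06757111 0.02110548]
```

```bash
python3 jog.py '0.03 0 0 0.0015 0 0 0;0.03 0 0 0 0 0 0;0.03 0 0 0 0 0 0'
python3 -c "
from h import *
to(.6171,.2195,.0285,-92.05);print(ctrl.state()['ft_torque'])"
```

```text
t: 11.28
ee_pos: [0.6162, 0.2191, 0.0287]
orientation: [-0.694, 0.72, -0.0, 0.0]
contact_force: [-2.7, 0.5, 3.5]
gripper_width: 0.0433
finger_force: 63.1
t 11.3 pos [0.6162 0.2191 0.0287] yaw -92.10 w 0.0433 ff 63 F [-2.7  0.5  3.5] | shift first [-0.0004 -0.0008  0.0002] turn [-0.0008  0.0002 -0.0009] | shift after turn [-0.0004 -0.0008  0.0002] dist 0.001 q6 -1.29
[-0.22657606  0.48019636 -0.02023157]
```

```bash
python3 jog.py '0.03 0 0 0 0 0 0.17;0.03 0 0 0 0 0 0.17;0.03 0 0 0 0 0 0.17;0.03 0 0 0 0 0 0.17;0.03 0 0 0 0 0 0.17'
python3 -c "
from h import *
to(.6171,.2195,.0285,-152.05);print(ctrl.state()['ft_torque'])"
```

```text
t: 11.9
ee_pos: [0.6172, 0.2189, 0.0288]
orientation: [-0.333, 0.943, -0.001, 0.001]
contact_force: [0.7, 0.0, 2.4]
gripper_width: 0.0431
finger_force: 63.1
t 11.9 pos [0.6172 0.2189 0.0288] yaw -141.10 w 0.0431 ff 63 F [0.7 0.  2.4] | shift first [-0.0003  0.0005  0.0003] turn [-0.0016  0.0022  0.1911] | shift after turn [-0.0002  0.0006  0.0003] dist 0.001 q6 -0.44
[-0.26546305  0.0424209   0.14315736]
```

```bash
python3 jog.py '0.03 0 0 0 0 0 0.14;0.03 0 0 0 0 0 0.07;0.03 0 0 0 0 0 0;0.03 0 0 0 0 0 0'
python3 -c "
from h import *
to(.6171,.2195,.0285,-152.05);print(ctrl.state()['ft_torque'])"
```

```text
t: 12.4
ee_pos: [0.6166, 0.2213, 0.0289]
orientation: [-0.236, 0.972, 0.002, 0.001]
contact_force: [-1.5, 4.7, 3.5]
gripper_width: 0.0432
finger_force: 63.3
t 12.4 pos [0.6166 0.2213 0.0289] yaw -152.72 w 0.0432 ff 63 F [-1.5  4.7  3.5] | shift first [ 0.0003 -0.0018  0.0004] turn [ 0.0032  0.0036 -0.0116] | shift after turn [ 0.0004 -0.0018  0.0004] dist 0.002 q6 -0.24
[ 1.01217692  0.44646744 -0.05008406]
```

```bash
python3 jog.py '0.065 0 0 0 0 0 0;0.065 0 0 0 0 0 0;0.065 0 0 -0.01 0 0 0;0.065 0 0 -0.05 0 0 0;0.075 0 0 -0.06 0 0 0' >/dev/null
python3 jog.py '0.085 0 0 -0.06 0 0 0;0.085 0 0 0 0 0 0;0.085 0 0 0 0 0 0'
python3 - <<'E'
from h import *
W,C,ok=show('top')
to(.462,-.0082,.13,-133.5)
E
```

```text
t: 13.4
ee_pos: [0.6164, 0.2188, 0.2084]
orientation: [-0.235, 0.972, -0.0, 0.001]
contact_force: [1.0, -0.8, -1.2]
gripper_width: 0.0852
finger_force: 0.0
block c [0.6232 0.2076] d [73. 23.] ang 21.5 z 0.0615 n 234 mean [0.6202 0.2079]
block c [0.5932 0.4707] d [36.  6.] ang -23.7 z 0.0624 n 53 mean [0.5921 0.4714]
block c [0.5659 0.4228] d [66. 24.] ang -34.3 z 0.0617 n 78 mean [0.5662 0.4171]
block c [0.4644 0.1512] d [72. 44.] ang -13.9 z 0.0599 n 423 mean [0.4684 0.1465]
block c [ 0.462  -0.0084] d [71. 43.] ang 46.8 z 0.0595 n 538 mean [ 0.4619 -0.008 ]
mid c [ 0.687  -0.2425] d [53. 51.] ang 5.3 z 0.0397 n 420 mean [ 0.6862 -0.2416]
mid c [ 0.5099 -0.3755] d [363.  27.] ang -3.4 z 0.0403 n 1601 mean [ 0.5052 -0.374 ]
mid c [0.5686 0.4185] d [61. 17.] ang -22.7 z 0.0405 n 58 mean [0.566  0.4167]
base c [ 0.6476 -0.3723] d [85.  4.] ang -2.9 z 0.0199 n 58 mean [ 0.6473 -0.3727]
base c [0.6101 0.0402] d [360. 101.] ang 88.0 z 0.0196 n 3958 mean [0.6096 0.0329]
base c [0.4407 0.4686] d [111.  98.] ang 51.1 z 0.0242 n 559 mean [0.4358 0.472 ]
base c [0.4769 0.4378] d [53. 24.] ang 55.4 z 0.0246 n 127 mean [0.4774 0.4361]
base c [ 0.4573 -0.361 ] d [80.  3.] ang -3.6 z 0.0207 n 60 mean [ 0.4587 -0.361 ]
base c [ 0.4287 -0.4933] d [137.  27.] ang 10.4 z 0.0219 n 419 mean [ 0.4139 -0.4936]
base c [ 0.3821 -0.356 ] d [66.  3.] ang -3.9 z 0.0208 n 51 mean [ 0.381 -0.356]
t 13.4 pos [0.6156 0.2187 0.2066] yaw -152.85 w 0.0853 ff 0 F [-0.3  0.6 -0. ] | shift first [ 0.2401 -0.1318  0.077 ] turn [ 0.0005 -0.0017 -0.3377] | shift after turn [ 0.2703 -0.0447  0.0766] dist 0.284 q6 -0.24
```

```bash
python3 jog.py '0.085 0 0 0 0 0 -0.169;0.085 0 0 0 0 0 -0.169;0.085 0.0541 -0.0089 0 0 0 0;0.085 0.0541 -0.0089 0 0 0 0;0.085 0.0541 -0.0089 0 0 0 0' >/dev/null
python3 jog.py '0.085 0.0541 -0.0089 0 0 0 0;0.085 0.0541 -0.0089 0 0 0 0;0.085 0 0 0.05 0 0 0;0.085 0 0 0.045 0 0 0;0.085 0 0 0 0 0 0' >/dev/null
python3 jog.py '0.085 0 0 0 0 0 0;0.085 0 0 0 0 0 0;0.085 0 0 0 0 0 0;0.085 0 0 0 0 0 0' >/dev/null
python3 -c "
from h import *
to(.4619,-.0083,.029,-133.4)
show('side')"|grep -v mid |grep -v base
```

```text
t 15.2 pos [ 0.463  -0.008   0.1139] yaw -133.46 w 0.0851 ff 0 F [ 0.1 -0.5  0.1] | shift first [0.0011 0.0008 0.0849] turn [-0.0017  0.001  -0.001 ] | shift after turn [0.001  0.0006 0.0849] dist 0.085 q6 -0.97
block c [ 0.4626 -0.005 ] d [72. 48.] ang 47.9 z 0.0604 n 308 mean [ 0.4603 -0.002 ]
block c [0.6151 0.2222] d [74. 48.] ang 28.8 z 0.0621 n 346 mean [0.6124 0.2238]
block c [0.4626 0.1545] d [73. 46.] ang -15.3 z 0.0609 n 360 mean [0.4606 0.1572]
block c [0.6712 0.3901] d [55. 27.] ang 74.5 z 0.0610 n 102 mean [0.6667 0.3942]
block c [0.6082 0.4313] d [22.  7.] ang 62.7 z 0.0608 n 45 mean [0.6085 0.4314]
block c [0.5596 0.4528] d [70. 34.] ang 68.5 z 0.0610 n 132 mean [0.5522 0.4546]
```

```bash
python3 jog.py '0.085 0.001 0.0007 0.04 0 0 0;0.085 0 0 0.025 0 0 0;0.085 0 0 0.018 0 0 0;0.085 0 0 0 0 0 0;0.085 0 0 0 0 0 0' >/dev/null
python3 jog.py '0.03 0 0 0 0 0 0;0.03 0 0 0 0 0 0;0.03 0 0 0 0 0 0;0.03 0 0 0 0 0 0;0.03 0 0 0 0 0 0' >/dev/null
python3 -c "
from h import *
to(.4619,-.0083,.029,-133.4)"
```

```text
t 16.5 pos [ 0.4617 -0.0082  0.0306] yaw -133.47 w 0.0431 ff 63 F [-0.3  0.5  6. ] | shift first [-0.0001 -0.0002  0.0016] turn [-0.0012  0.0009 -0.0011] | shift after turn [-0.0001 -0.0002  0.0016] dist 0.002 q6 -0.98
```

```bash
python3 jog.py '0.03 0 0 -0.03 0 0 0;0.03 0 0 -0.04 0 0 0;0.03 0 0 0 0 0 -0.181;0.03 0 0 0 0 0 -0.181;0.03 0 0 0 0 0 -0.181' >/dev/null
python3 jog.py '0.03 0 0 0 0 0 -0.181;0.03 0 0 0 0 0 0;0.03 0 0 0 0 0 0;0.03 0 0 0 0 0 0' >/dev/null
python3 -c "
from h import *
to(.6064,-.0793,.06,-92.05)"
```

```text
t 17.6 pos [ 0.4606 -0.0082  0.0992] yaw -92.07 w 0.0432 ff 62 F [ 0.3  0.4 -4.5] | shift first [ 0.0658 -0.1483  0.0391] turn [ 0.0011 -0.     -0.0003] | shift after turn [ 0.0659 -0.1482  0.0392] dist 0.167 q6 -1.70
```

```bash
python3 jog.py '0.03 0.0219 -0.0494 0 0 0 0;0.03 0.0219 -0.0494 0 0 0 0;0.03 0.0219 -0.0494 0 0 0 0;0.03 0 0 0.02 0 0 0;0.03 0 0 0.016 0 0 0' >/dev/null
python3 jog.py '0.03 0 0 0 0 0 0;0.03 0 0 0 0 0 0;0.03 0 0 0 0 0 0;0.03 0 0 0 0 0 0;0.03 0 0 0 0 0 0' >/dev/null
python3 -c "
from h import *
to(.6064,-.0793,.0321,-92.05)"
```

```text
t 18.9 pos [ 0.607  -0.079   0.0642] yaw -91.98 w 0.0433 ff 63 F [ 0.9  0.3 -2.7] | shift first [0.0003 0.0006 0.0321] turn [-0.0007 -0.0003  0.0012] | shift after turn [0.0003 0.0006 0.0321] dist 0.032 q6 -1.78
```

```bash
python3 jog.py '0.03 0 0.0004 0.01 0 0 0;0.03 0 0 0.007 0 0 0;0.03 0 0 0.007 0 0 0;0.03 0 0 0.006 0 0 0;0.03 0 0 0 0 0 0'
python3 -c "
from h import *
to(.6064,-.0793,.0321,-92.05)"
```

```text
t: 19.5
ee_pos: [0.6062, -0.079, 0.0332]
orientation: [-0.695, 0.719, 0.0, -0.0]
contact_force: [0.1, 0.2, -4.2]
gripper_width: 0.0431
finger_force: 62.8
t 19.5 pos [ 0.6062 -0.079   0.0332] yaw -91.99 w 0.0431 ff 63 F [ 0.1  0.2 -4.2] | shift first [ 0.0003 -0.0002  0.0011] turn [ 0.0008 -0.      0.001 ] | shift after turn [ 0.0003 -0.0002  0.0011] dist 0.001 q6 -1.78
```

```bash
python3 jog.py '0.03 0 0 0.0015 0 0 0;0.03 0 0 0.0005 0 0 0;0.03 0 0 0 0 0 0;0.03 0 0 0 0 0 0'
python3 jog.py '0.03 0 0 0 0 0 0.17;0.03 0 0 0 0 0 0.17;0.03 0 0 0 0 0 0.17;0.03 0 0 0 0 0 0.17;0.03 0 0 0 0 0 0.17'
python3 jog.py '0.03 0 0 0 0 0 0.15;0.03 0 0 0 0 0 0.06;0.03 0 0 0 0 0 0;0.03 0 0 0 0 0 0'
python3 -c "
from h import *
to(.6064,-.0793,.0321,-152.05)"
```

```text
t: 20.0
ee_pos: [0.6065, -0.0791, 0.0322]
orientation: [-0.695, 0.719, -0.0, 0.0]
contact_force: [-1.5, 0.2, 1.4]
gripper_width: 0.043
finger_force: 63.0
t: 20.62
ee_pos: [0.6065, -0.078, 0.0322]
orientation: [-0.334, 0.942, 0.001, 0.0]
contact_force: [-1.9, 3.0, 1.7]
gripper_width: 0.0433
finger_force: 63.5
t: 21.12
ee_pos: [0.6063, -0.078, 0.0322]
orientation: [-0.237, 0.972, 0.001, 0.0]
contact_force: [-2.6, 5.3, 5.0]
gripper_width: 0.0429
finger_force: 63.6
t 21.1 pos [ 0.6063 -0.078   0.0322] yaw -152.64 w 0.0429 ff 64 F [-2.6  5.3  5. ] | shift first [ 0.0005 -0.0012  0.0001] turn [ 0.0015  0.0007 -0.0103] | shift after turn [ 0.0005 -0.0012  0.0001] dist 0.001 q6 -0.72
```

```bash
python3 jog.py '0.065 0 0 0 0 0 0;0.065 0 0 0 0 0 0;0.065 0 0 -0.01 0 0 0;0.065 0 0 -0.05 0 0 0;0.075 0 0 -0.05 0 0 0' >/dev/null
python3 jog.py '0.085 0 0 0 0 0 0.183;0.085 0 0 0 0 0 0.183;0.085 0 0 0 0 0 0.183;0.085 0 0 0 0 0 0.183;0.085 0 0 0 0 0 0' >/dev/null
python3 - <<'E' |grep -v mid |grep -v base
from h import *
W,C,ok=show('top');show('side')
to(.464,.1513,.13,165.4)
E
```

```text
block c [0.6778 0.3723] d [54. 22.] ang -43.9 z 0.0615 n 69 mean [0.6744 0.3701]
block c [0.6176 0.2201] d [72. 44.] ang 27.3 z 0.0614 n 518 mean [0.6165 0.2194]
block c [ 0.6169 -0.0536] d [33. 25.] ang -20.5 z 0.0610 n 88 mean [ 0.6186 -0.0572]
block c [0.5934 0.4721] d [35.  7.] ang -24.4 z 0.0627 n 48 mean [0.5918 0.4718]
block c [0.5664 0.4218] d [66. 23.] ang -30.8 z 0.0595 n 79 mean [0.5657 0.4182]
block c [0.4644 0.1513] d [72. 44.] ang -14.3 z 0.0598 n 536 mean [0.464  0.1512]
block c [ 0.6089 -0.0763] d [73. 53.] ang 31.9 z 0.0622 n 268 mean [ 0.6049 -0.0719]
block c [0.616  0.2224] d [74. 50.] ang 26.9 z 0.0621 n 352 mean [0.6119 0.2239]
block c [0.4628 0.1547] d [75. 46.] ang -14.8 z 0.0605 n 357 mean [0.4615 0.1571]
block c [0.6716 0.3902] d [55. 30.] ang 73.7 z 0.0615 n 108 mean [0.6675 0.3949]
block c [0.6023 0.4335] d [21. 20.] ang 69.0 z 0.0629 n 42 mean [0.6082 0.4312]
block c [0.5601 0.4521] d [70. 34.] ang 70.1 z 0.0608 n 147 mean [0.5525 0.4554]
t 22.5 pos [ 0.6066 -0.0792  0.142 ] yaw 165.50 w 0.0846 ff 0 F [ 0.1 -0.4 -0.2] | shift first [0.1958 0.1875 0.0119] turn [-0.0004  0.0005  0.0017] | shift after turn [0.1961 0.1871 0.012 ] dist 0.271 q6 0.01
```

```bash
python3 jog.py '0.085 0.0392 0.0375 0 0 0 0;0.085 0.0392 0.0375 0 0 0 0;0.085 0.0392 0.0375 0 0 0 0;0.085 0.0392 0.0375 0 0 0 0;0.085 0.0392 0.0375 0 0 0 0' >/dev/null
python3 jog.py '0.085 0 0 0.03 0 0 0;0.085 0 0 0 0 0 0;0.085 0 0 0 0 0 0;0.085 0 0 0 0 0 0;0.085 0 0 0 0 0 0' >/dev/null
python3 -c "
from h import *
to(.464,.1513,.03,165.4)"
```

```text
t 23.7 pos [0.4651 0.1516 0.1126] yaw 165.29 w 0.0851 ff 0 F [ 0.5  0.1 -0.2] | shift first [ 0.0011 -0.0006  0.0826] turn [ 0.0005  0.0012 -0.002 ] | shift after turn [ 0.001  -0.0006  0.0826] dist 0.083 q6 0.43
```

```bash
python3 jog.py '0.085 0.001 -0.0005 0.04 0 0 0;0.085 0 0 0.025 0 0 0;0.085 0 0 0.018 0 0 0;0.085 0 0 0 0 0 0;0.085 0 0 0 0 0 0' >/dev/null
python3 jog.py '0.03 0 0 0 0 0 0;0.03 0 0 0 0 0 0;0.03 0 0 0 0 0 0;0.03 0 0 0 0 0 0;0.03 0 0 0 0 0 0' >/dev/null
python3 -c "
from h import *
to(.464,.1513,.03,165.4)"
```

```text
t 25.0 pos [0.464  0.152  0.0297] yaw 165.34 w 0.0435 ff 62 F [0.6 0.4 5.7] | shift first [-0.0002 -0.0007 -0.0003] turn [ 0.0009  0.0016 -0.001 ] | shift after turn [-0.0002 -0.0007 -0.0003] dist 0.001 q6 0.43
```

```bash
python3 jog.py '0.03 0 0 -0.03 0 0 0;0.03 0 0 -0.045 0 0 0;0.03 0 0 0 0 0 -0.1791;0.03 0 0 0 0 0 -0.1791;0.03 0 0 0 0 0 -0.1791' >/dev/null
python3 jog.py '0.03 0 0 0 0 0 -0.1791;0.03 0 0 0 0 0 -0.1791;0.03 0 0 0 0 0 -0.1791;0.03 0 0 0 0 0 -0.1791;0.03 0 0 0 0 0 -0.1791' >/dev/null
python3 jog.py '0.03 0 0 0 0 0 -0.1791;0.03 0 0 0 0 0 -0.1791;0.03 0 0 0 0 0 0;0.03 0 0 0 0 0 0' >/dev/null
python3 -c "
from h import *
to(.6136,.1206,.065,-92.05)"
```

```text
t 26.7 pos [0.4623 0.1516 0.1025] yaw -92.19 w 0.0430 ff 62 F [ 0.2 -0.2 -2.4] | shift first [ 0.0252 -0.1525  0.0372] turn [ 0.0024 -0.0006 -0.0025] | shift after turn [ 0.0256 -0.1523  0.0375] dist 0.159 q6 -1.35
```

```bash
python3 jog.py '0.03 0.0085 -0.0508 0 0 0 0;0.03 0.0085 -0.0508 0 0 0 0;0.03 0.0085 -0.0508 0 0 0 0;0.03 0 0 0.02 0 0 0;0.03 0 0 0.016 0 0 0' >/dev/null
python3 jog.py '0.03 0 0 0 0 0 0;0.03 0 0 0 0 0 0;0.03 0 0 0 0 0 0;0.03 0 0 0 0 0 0;0.03 0 0 0 0 0 0' >/dev/null
python3 -c "
from h import *
to(.6136,.1206,.0312,-92.05)"
```

```text
t 28.0 pos [0.6147 0.1209 0.0682] yaw -92.05 w 0.0431 ff 63 F [ 0.1 -0.6 -3.1] | shift first [0.0004 0.0011 0.037 ] turn [-0.0007 -0.      0.0001] | shift after turn [0.0004 0.0011 0.037 ] dist 0.037 q6 -1.45
```

```bash
python3 jog.py '0.03 0 0.0008 0.013 0 0 0;0.03 0 0 0.008 0 0 0;0.03 0 0 0.008 0 0 0;0.03 0 0 0.006 0 0 0;0.03 0 0 0 0 0 0'
python3 jog.py '0.03 0 0 0.0015 0 0 0;0.03 0 0 0.0005 0 0 0;0.03 0 0 0 0 0 0;0.03 0 0 0 0 0 0'
python3 -c "
from h import *
to(.6136,.1206,.0312,-92.05)"
```

```text
t: 28.6
ee_pos: [0.6136, 0.1209, 0.0323]
orientation: [-0.694, 0.72, 0.0, -0.0]
contact_force: [-0.3, -0.5, -2.7]
gripper_width: 0.0427
finger_force: 62.5
t: 29.1
ee_pos: [0.614, 0.1209, 0.0312]
orientation: [-0.694, 0.72, -0.0, 0.0]
contact_force: [-0.5, 0.5, 1.3]
gripper_width: 0.0434
finger_force: 62.9
t 29.1 pos [0.614  0.1209 0.0312] yaw -92.05 w 0.0434 ff 63 F [-0.5  0.5  1.3] | shift first [0.0003 0.0004 0.    ] turn [-0.0006 -0.0001  0.0001] | shift after turn [0.0003 0.0004 0.    ] dist 0.000 q6 -1.45
```

```bash
python3 jog.py '0.03 0 0 0 0 0 0.17;0.03 0 0 0 0 0 0.17;0.03 0 0 0 0 0 0.17;0.03 0 0 0 0 0 0.17;0.03 0 0 0 0 0 0.17'
python3 jog.py '0.03 0 0 0 0 0 0.15;0.03 0 0 0 0 0 0.06;0.03 0 0 0 0 0 0;0.03 0 0 0 0 0 0'
python3 jog.py '0.065 0 0 0 0 0 0;0.065 0 0 0 0 0 0;0.065 0 0 -0.01 0 0 0;0.065 0 0 -0.05 0 0 0;0.065 0 0 -0.06 0 0 0' >/dev/null
python3 -c "
from h import *
to(.5085,-.3748,.15,-183.5)"
```

```text
t: 29.72
ee_pos: [0.6146, 0.1212, 0.0313]
orientation: [-0.333, 0.943, -0.0, 0.001]
contact_force: [1.8, 0.4, 0.8]
gripper_width: 0.0433
finger_force: 62.9
t: 30.22
ee_pos: [0.6143, 0.122, 0.0313]
orientation: [-0.236, 0.972, 0.001, 0.001]
contact_force: [0.4, 4.3, 1.6]
gripper_width: 0.0432
finger_force: 63.1
t 30.9 pos [0.6124 0.1204 0.1505] yaw -152.80 w 0.0653 ff 0 F [ 1.5  0.8 -0.4] | shift first [ 0.3188 -0.3929  0.0014] turn [-2.000e-04 -4.000e-03  5.359e-01] | shift after turn [ 7.350e-02 -5.006e-01  5.000e-04] dist 0.506 q6 -0.39
```

```bash
python3 jog.py '0.065 0 0 0 0 0 0.179;0.065 0 0 0 0 0 0.179;0.065 0 0 0 0 0 0.179;0.065 0.009 -0.06 0 0 0 0;0.065 0.009 -0.06 0 0 0 0' >/dev/null
python3 jog.py '0.065 0 0 0 0 0 0' >/dev/null
python3 - <<'E'
from h import *
W,C,ok=show('top')
g=ok&(W[...,0]>.28)&(W[...,0]<.75)&(W[...,1]<-.32)&(W[...,1]>-.42)&(W[...,2]>.0035)
for r in rects(g,W,500): print("tray",r)
g=g&(W[...,2]<.03)
for r in rects(g,W,500): print("tray low",r)
cv2.imwrite("pics/t3.png",cv2.resize(C[140:330,180:480],(780,494)))
to(.5085,-.376,.15,-183.5)
E
```

```text
block c [0.6771 0.3719] d [54. 22.] ang -44.7 z 0.0622 n 64 mean [0.6759 0.3685]
block c [0.6174 0.22  ] d [73. 44.] ang 27.2 z 0.0616 n 516 mean [0.6163 0.2192]
block c [0.614  0.1206] d [72. 43.] ang 28.1 z 0.0617 n 519 mean [0.6133 0.1202]
block c [0.5931 0.4704] d [36.  6.] ang -24.1 z 0.0629 n 53 mean [0.5928 0.4711]
block c [0.5662 0.4224] d [66. 23.] ang -32.5 z 0.0605 n 75 mean [0.5653 0.4179]
mid c [ 0.6872 -0.2423] d [53. 51.] ang 4.5 z 0.0395 n 418 mean [ 0.6863 -0.2416]
mid c [ 0.5089 -0.3757] d [361.  26.] ang -3.6 z 0.0403 n 1596 mean [ 0.5045 -0.374 ]
mid c [0.5695 0.4193] d [62. 19.] ang -23.1 z 0.0396 n 58 mean [0.5675 0.4164]
base c [ 0.5092 -0.364 ] d [360.   4.] ang -3.5 z 0.0212 n 247 mean [ 0.5051 -0.3639]
base c [0.6143 0.1596] d [241. 101.] ang 88.0 z 0.0195 n 2122 mean [0.6093 0.1642]
base c [ 0.6031 -0.1276] d [99. 24.] ang -0.4 z 0.0194 n 319 mean [ 0.6001 -0.1287]
base c [0.4564 0.4798] d [109.  75.] ang -38.7 z 0.0244 n 422 mean [0.4605 0.4824]
base c [0.4249 0.4365] d [91. 42.] ang -44.0 z 0.0241 n 253 mean [0.4228 0.434 ]
base c [ 0.4237 -0.4941] d [128.  28.] ang 11.9 z 0.0221 n 412 mean [ 0.4115 -0.4943]
tray (array([ 0.51117117, -0.37683844]), array([426.16046143,  76.71599579]), -1.8433456420898438, np.float64(0.01343417258555816), np.int32(4120), array([ 0.50651477, -0.37292497]))
tray low (array([ 0.51117117, -0.37683844]), array([426.16046143,  76.71599579]), -1.8433456420898438, np.float64(0.008345955877992558), np.int32(2514), array([ 0.50773512, -0.37213546]))
t 31.6 pos [5.882e-01 1.000e-04 1.514e-01] yaw 176.22 w 0.0648 ff 0 F [ 0.2 -0.5 -0.5] | shift first [ 0.0548 -0.3805  0.0015] turn [-0.0003  0.0006 -0.0048] | shift after turn [ 0.0566 -0.3803  0.0014] dist 0.384 q6 -0.05
```

View pics/t3.png

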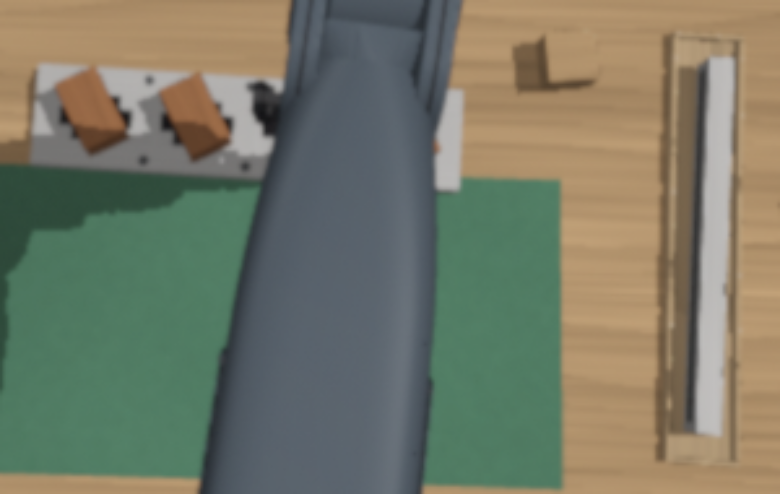

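The crop shows two blocks locked at about 30 degrees, at (90,110) and (195,115). The arm hides the right one. The bar lies along the tray, from (715,60) to (708,430).

```bash
python3 jog.py '0.065 0.0114 -0.06 0 0 0 0;0.065 0.0114 -0.06 0 0 0 0;0.065 0.0114 -0.06 0 0 0 0;0.065 0.0114 -0.06 0 0 0 0;0.065 0.0114 -0.06 0 0 0 0' >/dev/null
python3 jog.py '0.065 0 -0.06 0 0 0 0;0.065 0 -0.02 0 0 0 0;0.065 0 0 0 0 0 0;0.065 0 0 0 0 0 0;0.065 0 0 0 0 0 0' >/dev/null
python3 - <<'E'
from h import *
z=np.load("top0.npz"); c={k:z[k] for k in z.files}
ctrl_read=ctrl.read_camera
class F: read_camera=staticmethod(lambda n:{k:(v if v.ndim else float(v)) for k,v in c.items()})
import h; h.ctrl=F
W,C,ok=h.cloud("top"); h.ctrl=ctrl
roi=ok&(W[...,0]>.28)&(W[...,0]<.75)&(W[...,1]<-.33)&(W[...,1]>-.43)
for lo,hi in((.038,.046),(.009,.03)):
    p=W[roi&(W[...,2]>lo)&(W[...,2]<hi)][:,:2]
    ends=[np.percentile(p[:,0],q) for q in(.2,99.8)]
    m=p.mean(0)
    print(lo,len(p),"x ends",np.round(ends,4))
    for a in np.linspace(.31,.71,9):
        q=p[abs(p[:,0]-a)<.02]; print("  x %.2f y %.4f..%.4f"%(a,*np.percentile(q[:,1],[1,99])))
to(.5085,-.3765,.015,-183.5)
W,C,ok=show('top')
E
```

```text
0.038 1221 x ends [0.3291 0.6882]
  x 0.31 y -0.3736..-0.3623
  x 0.36 y -0.3785..-0.3537
  x 0.41 y -0.3811..-0.3566
  x 0.46 y -0.3833..-0.3601
  x 0.51 y -0.3875..-0.3634
  x 0.56 y -0.3904..-0.3658
  x 0.61 y -0.3924..-0.3699
  x 0.66 y -0.3956..-0.3723
  x 0.71 y -0.3765..-0.3765
0.009 1143 x ends [0.2997 0.7205]
  x 0.31 y -0.4043..-0.3339
  x 0.36 y -0.4048..-0.3364
  x 0.41 y -0.4066..-0.3377
  x 0.46 y -0.4090..-0.3396
  x 0.51 y -0.4104..-0.3416
  x 0.56 y -0.4119..-0.3439
  x 0.61 y -0.4155..-0.3469
  x 0.66 y -0.4165..-0.3478
  x 0.71 y -0.4174..-0.3493
t 32.9 pos [ 0.5086 -0.3715  0.1509] yaw 176.60 w 0.0648 ff 0 F [-0.4 -0.2 -0.4] | shift first [-0.0002 -0.005   0.1359] turn [ 0.0003 -0.0002  0.0018] | shift after turn [-0.0002 -0.005   0.1359] dist 0.136 q6 -0.68
block c [0.6781 0.3701] d [53. 20.] ang -38.9 z 0.0596 n 62 mean [0.6751 0.3681]
block c [0.6174 0.2199] d [73. 44.] ang 27.2 z 0.0614 n 517 mean [0.6166 0.2194]
block c [0.6141 0.1205] d [73. 43.] ang 28.1 z 0.0617 n 516 mean [0.6131 0.1202]
block c [ 0.6071 -0.0788] d [72. 45.] ang 28.4 z 0.0614 n 526 mean [
[... 221 characters left out ...]
2 z 0.0386 n 47 mean [0.6751 0.3688]
mid c [ 0.6871 -0.2422] d [53. 51.] ang 5.6 z 0.0393 n 423 mean [ 0.6861 -0.2415]
mid c [ 0.5288 -0.3773] d [322.  28.] ang -3.7 z 0.0400 n 1221 mean [ 0.5319 -0.3751]
mid c [0.5652 0.4194] d [59. 16.] ang -30.8 z 0.0385 n 52 mean [0.5643 0.4168]
base c [0.6108 0.07  ] d [420. 101.] ang 87.9 z 0.0196 n 4037 mean [0.6076 0.0666]
base c [ 0.6235 -0.3711] d [109.   4.] ang -3.8 z 0.0217 n 68 mean [ 0.6237 -0.371 ]
base c [ 0.458  -0.3613] d [179.   3.] ang -3.9 z 0.0208 n 120 mean [ 0.4597 -0.3612]
base c [0.4481 0.4894] d [107.  59.] ang -7.0 z 0.0242 n 353 mean [0.4483 0.4933]
base c [0.4452 0.432 ] d [104.  42.] ang 1.7 z 0.0241 n 280 mean [0.4455 0.4292]
```

```bash
python3 jog.py '0.065 0 -0.0042 0.05 0 0 0;0.065 0 0 0.05 0 0 0;0.065 0 0 0.02 0 0 0;0.065 0 0 0.01 0 0 0;0.065 0 0 0 0 0 0' >/dev/null
python3 jog.py '0.065 0 0 0 0 0 0;0.065 0 0 0 0 0 0;0.065 0 0 0 0 0 0' >/dev/null
python3 -c "
from h import *
to(.509,-.3756,.016,-183.5)"
```

```text
t 34.0 pos [ 0.5081 -0.3783  0.0218] yaw 176.45 w 0.0651 ff 0 F [ 0.8  0.4 -0.8] | shift first [-0.0007  0.0027  0.0058] turn [-0.0013  0.0011 -0.0009] | shift after turn [-0.0007  0.0027  0.0058] dist 0.006 q6 -0.68
```

```bash
python3 jog.py '0.065 -0.0007 0.0024 0.005 0 0 0;0.065 0 0 0 0 0 0;0.01 0 0 0 0 0 0;0.01 0 0 0 0 0 0;0.01 0 0 0 0 0 0' >/dev/null
python3 jog.py '0.01 0 0 0 0 0 0;0.01 0 0 0 0 0 0;0.01 0 0 0 0 0 0;0.01 0 0 0 0 0 0' >/dev/null
python3 -c "
from h import *
to(.509,-.3756,.016,-183.5)"
```

```text
t 35.1 pos [ 0.5086 -0.3756  0.0159] yaw 176.45 w 0.0233 ff 62 F [-0.3 -0.4  0.3] | shift first [-0.0004  0.0001 -0.0001] turn [-0.0007 -0.     -0.0009] | shift after turn [-0.0004  0.0001 -0.0001] dist 0.000 q6 -0.68
```

```bash
python3 jog.py '0.01 0 0 -0.02 0 0 0;0.01 0 0 -0.05 0 0 0;0.01 0 0 -0.05 0 0 0;0.01 0 0 -0.03 0 0 0;0.01 0 0 0 0 0 -0.12' >/dev/null
python3 jog.py '0.01 0 0 0 0 0 -0.164;0.01 0 0 0 0 0 -0.164;0.01 0 0 0 0 0 -0.164;0.01 0 0 0 0 0 -0.164;0.01 0 0 0 0 0 -0.164' >/dev/null
python3 jog.py '0.01 0 0 0 0 0 -0.164;0.01 0 0 0 0 0 -0.164;0.01 0 0 0 0 0 -0.164;0.01 0 0 0 0 0 -0.164;0.01 0 0 0 0 0 0' >/dev/null
python3 -c "
from h import *
to(.6118,.0706,.15,-92.05)"
```

```text
t 37.0 pos [ 0.5082 -0.3747  0.1655] yaw -92.20 w 0.0229 ff 61 F [-0.6  0.2 -3.8] | shift first [-0.4489 -0.0865  0.0159] turn [ 0.0013  0.0012 -0.0026] | shift after turn [-0.4487 -0.0876  0.0155] dist 0.457 q6 -2.27
```

```bash
python3 jog.py '0.01 -0.056 -0.0109 0 0 0 0;0.01 -0.056 -0.0109 0 0 0 0;0.01 -0.056 -0.0109 0 0 0 0;0.01 -0.056 -0.0109 0 0 0 0;0.01 -0.056 -0.0109 0 0 0 0' >/dev/null
python3 jog.py '0.01 -0.056 -0.0109 0 0 0 0;0.01 -0.056 -0.0109 0 0 0 0;0.01 -0.056 -0.0109 0 0 0 0;0.01 0 0 0.04 0 0 0;0.01 0 0 0 0 0 0' >/dev/null
python3 jog.py '0.01 0 0 0 0 0 0;0.01 0 0 0 0 0 0;0.01 0 0 0 0 0 0;0.01 0 0 0 0 0 0;0.01 0 0 0 0 0 0' >/dev/null
python3 -c "
from h import *
to(.6118,.0706,.0729,-92.05)"
```

```text
t 38.8 pos [0.6122 0.069  0.1259] yaw -92.13 w 0.0228 ff 61 F [-0.9 -0.4 -3.5] | shift first [-0.0016  0.0005  0.053 ] turn [-0.0002 -0.     -0.0014] | shift after turn [-0.0016  0.0005  0.053 ] dist 0.053 q6 -1.53
```

```bash
python3 jog.py '0.01 -0.0016 0.0004 0.025 0 0 0;0.01 0 0 0.018 0 0 0;0.01 0 0 0.006 0 0 0;0.01 0 0 0 0 0 0;0.01 0 0 0 0 0 0'
python3 jog.py '0.01 0 0 0.002 0 0 0;0.01 0 0 0.001 0 0 0;0.01 0 0 0 0 0 0;0.01 0 0 0 0 0 0'
python3 -c "
from h import *
to(.6118,.0706,.0729,-92.05)"
```

```text
t: 39.45
ee_pos: [0.6124, 0.0707, 0.0776]
orientation: [-0.694, 0.72, -0.001, 0.0]
contact_force: [-0.4, 0.0, -4.0]
gripper_width: 0.0231
finger_force: 61.2
t: 39.95
ee_pos: [0.6117, 0.0708, 0.0736]
orientation: [-0.694, 0.72, 0.0, -0.0]
contact_force: [-0.1, -0.1, -4.8]
gripper_width: 0.0228
finger_force: 61.2
t 40.0 pos [0.6117 0.0708 0.0736] yaw -92.10 w 0.0228 ff 61 F [-0.1 -0.1 -4.8] | shift first [ 0.0002 -0.0001  0.0007] turn [ 0.0003 -0.0001 -0.0009] | shift after turn [ 0.0002 -0.0001  0.0007] dist 0.001 q6 -1.53
```

```bash
python3 jog.py '0.01 0 0 0.0008 0 0 0;0.01 0 0 0 0 0 0;0.01 0 0 0 0 0 0'
python3 jog.py '0.05 0 0 0 0 0 0;0.05 0 0 0 0 0 0;0.05 0 0 0 0 0 0;0.05 0 0 0 0 0 0;0.05 0 0 0 0 0 0'
python3 jog.py '0.05 0 0 -0.03 0 0 0;0.05 0 0 -0.05 0 0 0;0.05 0 0 -0.02 0 0 0;0 0 0 0 0 0 0;0 0 0 0 0 0 0' >/dev/null
python3 - <<'E'
from h import *
for n in ("top","side"):
    W,C,ok=cloud(n)
    for r in rects(ok&(W[...,2]>.092)&(W[...,2]<.104)&(W[...,0]>.5)&(W[...,1]<.3)&(W[...,1]>-.2),W): print(n,r)
    if n=="top": T=C
cv2.imwrite("pics/t4.png",np.hstack([T[100:300,150:400],C[140:340,170:420]]))
to(.6118+.0047,.0706+.135,.12,-92.05)
E
```

```text
t: 40.33
ee_pos: [0.6118, 0.0708, 0.0729]
orientation: [-0.694, 0.72, -0.0, -0.0]
contact_force: [0.2, -0.3, -3.3]
gripper_width: 0.023
finger_force: 61.2
t: 40.95
ee_pos: [0.6117, 0.0708, 0.0729]
orientation: [-0.694, 0.72, 0.0, -0.0]
contact_force: [0.2, -0.5, 0.3]
gripper_width: 0.0501
finger_force: 0.0
top (array([0.61638794, 0.20192531]), array([94.99264526, 24.68364906]), 88.18441772460938, np.float64(0.09726753540693103), np.int32(395), array([0.61621774, 0.20224657]))
top (array([ 0.60739624, -0.05604128]), array([109.29077148,  24.99654198]), 87.97689056396484, np.float64(0.09752670263542149), np.int32(459), array([ 0.6071274 , -0.05576857]))
side (array([2.07722241, 0.06162312]), array([474.34603882,  38.55042648]), -88.47684061527252, np.float64(0.0976245005044439), np.int32(249), array([2.07922456, 0.07103894]))
side (array([0.61266425, 0.07067496]), array([359.76989746,  31.70909119]), 88.20475006103516, np.float64(0.09831441618030734), np.int32(790), array([0.61014556, 0.08270236]))
t 41.7 pos [0.6106 0.0708 0.1704] yaw -92.10 w 0.0004 ff 0 F [ 0.5 -0.7 -0.7] | shift first [-0.135  -0.0012  0.0504] turn [ 0.0042 -0.0003 -0.0009] | shift after turn [-0.135  -0.0011  0.0504] dist 0.144 q6 -1.53
```

View pics/t4.png

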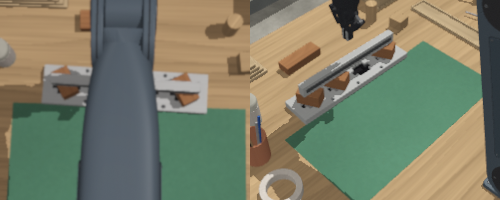

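The bar lies along the base across the three blocks, with its top at z ≈ 0.0975. In the side half of the picture it runs from (305,90) to (390,40). Next I press the left end.

```bash
python3 jog.py '0 -0.045 0 0 0 0 0;0 -0.045 0 0 0 0 0;0 -0.045 0 0 0 0 0;0 0 0 0.04 0 0 0;0 0 0 0.015 0 0 0' >/dev/null
python3 jog.py '0 0 0 0.007 0 0 0;0 0 0 0 0 0 0;0 0 0 0 0 0 0;0 0 0 0 0 0 0;0 0 0 0 0 0 0' >/dev/null
python3 -c "
from h import *
to(.6165,.2055,.098,-92.05)"
```

```text
t 42.9 pos [0.6172 0.2056 0.1117] yaw -92.12 w 0.0001 ff 0 F [-0.4 -0.8 -0.2] | shift first [0.0002 0.0007 0.0137] turn [-0.0012  0.0003 -0.0011] | shift after turn [0.0002 0.0007 0.0137] dist 0.014 q6 -1.32
```

```bash
python3 jog.py '0 0 0 0.007 0 0 0;0 0 0 0.004 0 0 0;0 0 0 0.002 0 0 0;0 0 0 0.002 0 0 0;0 0 0 0 0 0 0'
python3 jog.py '0 0 0 0.0015 0 0 0;0 0 0 0 0 0 0;0 0 0 0 0 0 0'
```

```text
t: 43.55
ee_pos: [0.6165, 0.2056, 0.0981]
orientation: [-0.694, 0.72, -0.0, 0.0]
contact_force: [-3.5, -1.3, 8.0]
gripper_width: -0.0005
finger_force: 4.1
t: 43.92
ee_pos: [0.6166, 0.2056, 0.0981]
orientation: [-0.694, 0.72, -0.001, 0.001]
contact_force: [-5.0, -1.4, 12.6]
gripper_width: -0.0001
finger_force: 6.2
```

```bash
python3 jog.py '0 0 0 -0.01 0 0 0;0 0 0 -0.04 0 0 0;0 0.054 0 0 0 0 0;0 0.054 0 0 0 0 0;0 0.054 0 0 0 0 0' >/dev/null
python3 jog.py '0 0.054 0 0 0 0 0;0 0.054 0 0 0 0 0;0 0 0 0.02 0 0 0;0 0 0 0.012 0 0 0;0 0 0 0 0 0 0' >/dev/null
python3 jog.py '0 0 0 0 0 0 0;0 0 0 0 0 0 0;0 0 0 0 0 0 0;0 0 0 0 0 0 0' >/dev/null
python3 -c "
from h import *
to(.607,-.0643,.098,-92.05)"
```

```text
t 45.7 pos [ 0.607  -0.064   0.1127] yaw -92.08 w 0.0001 ff 0 F [ 0.1 -0.1 -0.5] | shift first [0.0003 0.     0.0147] turn [-0.0004 -0.0002 -0.0006] | shift after turn [0.0003 0.     0.0147] dist 0.015 q6 -1.75
```

```bash
python3 jog.py '0 0 0 0.007 0 0 0;0 0 0 0.005 0 0 0;0 0 0 0.002 0 0 0;0 0 0 0.002 0 0 0;0 0 0 0 0 0 0'
python3 jog.py '0 0 0 0.0015 0 0 0;0 0 0 0 0 0 0;0 0 0 0 0 0 0'
python3 jog.py '0 0 0 -0.01 0 0 0;0 0 0 -0.05 0 0 0;0.05 0 0 -0.03 0 0 0;0.05 -0.05 0 0 0 0 0;0.05 -0.05 0 0 0 0 0' >/dev/null
python3 jog.py '0.05 -0.035 0 0 0 0 0;0.05 0 0 0 0 0 0;0.05 0 0 0 0 0 0;0.05 0 0 0 0 0 0;0.05 0 0 0 0 0 0' >/dev/null
python3 - <<'E'
from h import *
for n in ("top","side"):
    W,C,ok=cloud(n)
    for r in rects(ok&(W[...,2]>.092)&(W[...,2]<.104)&(W[...,0]>.5)&(W[...,0]<.7)&(W[...,1]<.3)&(W[...,1]>-.2),W): print(n,r)
to(.6118,.0706,.0733,-92.05)
E
```

```text
t: 46.3
ee_pos: [0.6065, -0.0641, 0.0981]
orientation: [-0.694, 0.72, -0.0, -0.0]
contact_force: [-3.7, 0.0, 6.4]
gripper_width: -0.0004
finger_force: 3.5
t: 46.68
ee_pos: [0.6066, -0.0641, 0.0981]
orientation: [-0.694, 0.72, -0.001, 0.0]
contact_force: [-4.7, 1.7, 11.5]
gripper_width: -0.0001
finger_force: 5.8
top (array([0.61666882, 0.2018674 ]), array([94.83652496, 25.42009926]), 88.58020782470703, np.float64(0.09755906134973343), np.int32(388), array([0.61635897, 0.2026698 ]))
top (array([ 0.6070625 , -0.05729893]), array([107.28952789,  25.19103241]), 87.64794921875, np.float64(0.09769435094912579), np.int32(448), array([ 0.60697362, -0.05722407]))
side (array([0.61213409, 0.07136843]), array([359.41107178,  31.5597477 ]), 88.5921630859375, np.float64(0.09841129143479749), np.int32(789), array([0.61011453, 0.08281268]))
t 48.0 pos [0.6118 0.0699 0.1848] yaw -92.18 w 0.0506 ff 0 F [-0.3  0.5  0.4] | shift first [-0.0007 -0.      0.1115] turn [ 0.0003 -0.0002 -0.0022] | shift after turn [-0.0007  0.      0.1115] dist 0.111 q6 -1.53
```

Both presses read above 2 N. Now I pick the bar up again.

```bash
python3 jog.py '0.05 -0.0007 0 0.05 0 0 0;0.05 0 0 0.04 0 0 0;0.05 0 0 0.012 0 0 0;0.05 0 0 0 0 0 0;0.05 0 0 0 0 0 0' >/dev/null
python3 jog.py '0.05 0 0 0.004 0 0 0;0.05 0 0 0.0035 0 0 0;0.05 0 0 0 0 0 0;0.05 0 0 0 0 0 0' >/dev/null
python3 -c "
from h import *
to(.6118,.0706,.0733,-92.05)"
```

```text
t 49.1 pos [0.6117 0.0715 0.0752] yaw -92.10 w 0.0505 ff 0 F [-0.3 -0.4 -0.6] | shift first [ 0.0009 -0.0002  0.0019] turn [ 0.0005 -0.0001 -0.0009] | shift after turn [ 0.0009 -0.0002  0.0019] dist 0.002 q6 -1.53
```

```bash
python3 jog.py '0.01 0 0 0 0 0 0;0.01 0 0 0 0 0 0;0.01 0 0 0 0 0 0;0.01 0 0 0 0 0 0;0.01 0 0 0 0 0 0'
python3 jog.py '0.01 0 0 0 0 0 0;0.01 0 0 -0.02 0 0 0;0.01 0 0 -0.04 0 0 0;0.01 0 0 -0.04 0 0 0;0.01 0 0 0 0 0 0'
python3 -c "
from h import *
to(.51,-.376,.16,-92.05)"
```

```text
t: 49.78
ee_pos: [0.612, 0.0715, 0.0756]
orientation: [-0.694, 0.72, -0.0, 0.0]
contact_force: [1.2, -0.2, 1.3]
gripper_width: 0.0229
finger_force: 61.6
t: 50.4
ee_pos: [0.6136, 0.0715, 0.1782]
orientation: [-0.694, 0.72, -0.002, 0.002]
contact_force: [1.3, 0.6, -4.1]
gripper_width: 0.0233
finger_force: 61.1
t 50.4 pos [0.6136 0.0715 0.1782] yaw -92.10 w 0.0233 ff 61 F [ 1.3  0.6 -4.1] | shift first [0.451  0.0872 0.0176] turn [-0.0055  0.0001 -0.0009] | shift after turn [0.4509 0.0875 0.0182] dist 0.460 q6 -1.53
```

```bash
python3 jog.py '0.01 0.0564 0.0109 0 0 0 0;0.01 0.0564 0.0109 0 0 0 0;0.01 0.0564 0.0109 0 0 0 0;0.01 0.0564 0.0109 0 0 0 0;0.01 0.0564 0.0109 0 0 0 0' >/dev/null
python3 jog.py '0.01 0.0564 0.0109 0 0 0 0;0.01 0.0564 0.0109 0 0 0 0;0.01 0.0564 0.0109 0 0 0 0;0.01 0 0 0 0 0 0.175;0.01 0 0 0 0 0 0.175' >/dev/null
python3 jog.py '0.01 0 0 0 0 0 0.175;0.01 0 0 0 0 0 0.175;0.01 0 0 0 0 0 0.175;0.01 0 0 0 0 0 0.175;0.01 0 0 0 0 0 0.175' >/dev/null
python3 jog.py '0.01 0 0 0 0 0 0.175;0.01 0 0 0 0 0 0.175;0.01 0 0 0.06 0 0 0;0.01 0 0 0.05 0 0 0;0.01 0 0 0 0 0 0' >/dev/null
python3 jog.py '0.01 0 0 0 0 0 0;0.01 0 0 0 0 0 0;0.01 0 0 0 0 0 0;0.01 0 0 0 0 0 0' >/dev/null
python3 -c "
from h import *
to(.51,-.376,.0186,-182.4)"
```

```text
t 53.4 pos [ 0.5089 -0.3771  0.0672] yaw 177.66 w 0.0227 ff 61 F [-0.1 -0.5 -3.7] | shift first [-0.0009  0.0012  0.0486] turn [-0.0021  0.0021  0.001 ] | shift after turn [-0.001   0.0011  0.0486] dist 0.049 q6 -0.70
```

```bash
python3 jog.py '0.01 -0.0009 0.0008 0.025 0 0 0;0.01 0 0 0.018 0 0 0;0.01 0 0 0.003 0 0 0;0.01 0 0 0 0 0 0;0.01 0 0 0 0 0 0'
python3 jog.py '0.01 0 0 0.001 0 0 0;0.01 0 0 0.001 0 0 0;0.01 0 0 0 0 0 0;0.01 0 0 0 0 0 0'
```

```text
t: 54.02
ee_pos: [0.5091, -0.3756, 0.0197]
orientation: [0.02, 1.0, -0.0, -0.0]
contact_force: [-0.2, 1.5, -3.6]
gripper_width: 0.0226
finger_force: 61.0
t: 54.52
ee_pos: [0.5092, -0.3757, 0.0186]
orientation: [0.02, 1.0, -0.0, 0.0]
contact_force: [-2.2, 1.7, 3.8]
gripper_width: 0.0227
finger_force: 62.0
```

```bash
python3 jog.py '0.055 0 0 0 0 0 0;0.055 0 0 0 0 0 0;0.055 0 0 0 0 0 0;0.055 0 0 -0.01 0 0 0;0.055 0 0 -0.03 0 0 0' >/dev/null
python3 jog.py '0.055 0 0 -0.06 0 0 0;0.055 0 0 -0.06 0 0 0;0.055 0.06 0 0 0 0 0;0.055 0.06 0 0 0 0 0;0.055 0.06 0 0 0 0 0' >/dev/null
python3 jog.py '0.055 0 0 0 0 0 0;0.055 0 0 0 0 0 0;0.055 0 0 0 0 0 0'
python3 - <<'E' | grep -v base
from h import *
W,C,ok=show('top'); T=C; cv2.imwrite("pics/t5.png",C); show('side')
E
```

```text
t: 56.15
ee_pos: [0.3305, -0.3686, 0.1781]
orientation: [0.02, 1.0, -0.001, 0.0]
contact_force: [-0.5, 0.4, 0.7]
gripper_width: 0.0554
finger_force: 0.0
block c [0.678  0.3701] d [53. 20.] ang -38.6 z 0.0608 n 66 mean [0.6749 0.3687]
block c [0.617  0.2198] d [72. 44.] ang 27.3 z 0.0613 n 518 mean [0.6163 0.2193]
block c [0.614  0.1205] d [72. 43.] ang 28.0 z 0.0616 n 520 mean [0.613 0.12 ]
block c [ 0.6072 -0.0783] d [72. 45.] ang 27.2 z 0.0614 n 527 mean [ 0.6064 -0.0783]
block c [0.5936 0.4715] d [34.  8.] ang -25.9 z 0.0618 n 48 mean [0.593  0.4712]
block c [0.5672 0.4225] d [67. 25.] ang -30.6 z 0.0612 n 71 mean [0.5672 0.4175]
mid c [0.6763 0.371 ] d [51. 17.] ang -44.8 z 0.0384 n 47 mean [0.6748 0.3688]
mid c [ 0.6868 -0.2429] d [54. 52.] ang 4.4 z 0.0397 n 422 mean [ 0.686  -0.2415]
mid c [ 0.5093 -0.3753] d [362.  27.] ang -2.4 z 0.0402 n 1616 mean [ 0.5064 -0.3743]
mid c [0.5661 0.4233] d [66. 24.] ang -33.7 z 0.0394 n 62 mean [0.5657 0.4182]
block c [ 0.6082 -0.0761] d [73. 52.] ang 28.9 z 0.0622 n 264 mean [ 0.6048 -0.072 ]
block c [0.6117 0.1235] d [70. 48.] ang 26.6 z 0
[... 303 characters left out ...]
70. 34.] ang 67.8 z 0.0604 n 139 mean [0.5528 0.4559]
block c [0.6035 0.4898] d [30.  8.] ang 62.4 z 0.0676 n 42 mean [0.6041 0.4933]
mid c [ 0.5426 -0.3745] d [289.  33.] ang -1.6 z 0.0393 n 493 mean [ 0.537  -0.3717]
mid c [ 0.6858 -0.2392] d [55. 52.] ang -82.1 z 0.0405 n 164 mean [ 0.6839 -0.2371]
mid c [ 0.5928 -0.0637] d [80. 36.] ang 54.0 z 0.0390 n 109 mean [ 0.596  -0.0613]
mid c [0.5999 0.1346] d [77. 37.] ang 52.1 z 0.0396 n 110 mean [0.5997 0.1351]
mid c [0.6021 0.2306] d [83. 41.] ang 57.5 z 0.0389 n 120 mean [0.6004 0.2314]
mid c [0.6722 0.4041] d [46. 21.] ang 41.3 z 0.0390 n 60 mean [0.6683 0.4013]
mid c [0.5564 0.4524] d [68. 30.] ang 70.6 z 0.0389 n 103 mean [0.5512 0.4534]
```

View pics/t5.png

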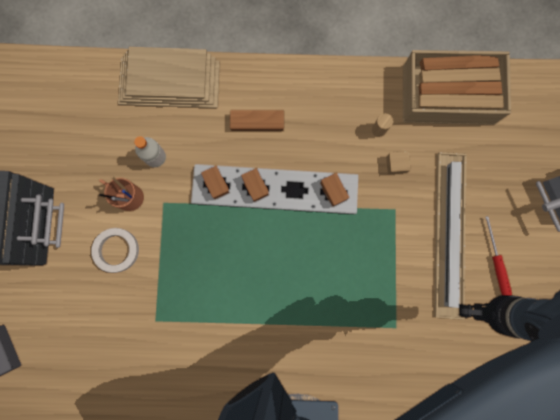

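The final picture shows the blocks locked at (216,183), (256,185) and (334,188). The bar is in its tray at (453,235), the bystanders haven't moved, and the robot is clear.

```bash
python3 -c "
from cell import ctrl
print(ctrl.sign_off())"
```

```text
the job is handed in; nothing more can be done
None
```

Job handed in at about 56 s with no verdict returned: the three blocks present are locked (both outer sockets and the left inner one), both ends of the straightedge were pressed at about 12 N without rocking, it is back flat in its tray, and the mug, glue and tape are where they started.

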